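# Lay out the film loading kit on its outlined pads

### The job

Lay out the kit for loading film in the dark: put the steel lens cap, the square-footed loupe, the chrome spool core and the brass cocking lever each on the pad that bears its own white outline, upright (standing as they stand now), centred on the outline, with the loupe and the lever turned to line up with theirs (either way round is fine). Leave the film can and the yellow film cassette standing where they are.

Things in the scene. Friction and masses are not known exactly. Their poses are not given: they have to be found in the camera images.
- cap_center (a point): Loose steel lens cap, a flat round disc 58 mm in diameter and 14 mm high with a dark circle line on its top, lying flat, 30 to 65 g. The point is its centre, 7 mm above its underside; z up. Round, so its yaw means nothing.
- loupe_center (a point): Loose loupe: a frosted pale glass square foot 46 x 46 mm and 30 mm high, with a round black barrel 38 mm in diameter on it up to 48 mm and a blue lens disc on top, 60 to 130 g. The point is on its axis, 24 mm above its underside; x and y are square to the sides of the foot, z up.
- spool_center (a point): Loose chrome spool core standing on end: flanges 36 mm in diameter and 5 mm thick at the foot and the top, 26 mm barrel between, 44 mm high, dark bore on its top, 50 to 100 g. The point is its centre, 22 mm above its underside; z up. Round, so its yaw means nothing.
- lever_center (a point): Loose brass shutter cocking lever lying flat: a straight bar 14 mm wide and 12 mm high with a round boss 24 mm in diameter and 14 mm high at each end, boss centres 74 mm apart, 98 mm long in all, the same either way round, 55 to 115 g. The point is half-way along it, 7 mm above its underside; x runs along the bar, z up.
- cap_pad_top (a point): Fixed flat dark pad, 5 mm thick, 80 x 80 mm, with a white flat outline on it: a full disc 62 mm in diameter, for the lens cap. The point is the centre of the pad's upper face and of the outline, 5 mm above the bench, z up.
- loupe_pad_top (a point): Fixed flat dark pad, 5 mm thick, 80 x 80 mm, with a white flat outline on it: a full square 50 x 50 mm, for the loupe. The point is the centre of the pad's upper face and of the outline, 5 mm above the bench, z up; x and y are square to the outline's sides.
- spool_pad_top (a point): Fixed flat dark pad, 5 mm thick, 80 x 80 mm, with a white flat outline on it: a ring, 40 mm outside and 18 mm inside diameter, for the spool core. The point is the centre of the pad's upper face and of the outline, 5 mm above the bench, z up.
- lever_pad_top (a point): Fixed flat dark pad, 5 mm thick, 120 x 46 mm, with a white flat outline on it: a bar 17 mm wide with a 28 mm disc at each end, 102 mm long, for the lever. The point is the centre of the pad's upper face and of the outline, 5 mm above the bench, z up; x runs along the outline's bar.
- film_can_center (a point): Bystander, to be left alone: loose black film can with a grey lid, standing, 32 mm in diameter, 50 mm high. The point is its centre, 25 mm above the bench.
- cassette_center (a point): Bystander, to be left alone: loose yellow film cassette with black ends, standing, 27 mm in diameter, 51 mm high. The point is on its axis 24 mm above the bench.

How it is judged:
At the end, for the whole second after the job is handed in: Each thing rests on its own pad, released and still, centre within 12 mm of the outline's centre, at standing height within 4 mm, upright within 0.15 rad; lever (either way round) and loupe (any quarter turn) within 0.26 rad of their outlines (horizontal distance between cap_center and cap_pad_top below 0.012 m and z of cap_center in the frame of cap_pad_top between 0.003 and 0.011 m and angle between each of cap_center, loupe_center, spool_center, lever_center's own z axis and vertical below 0.15 rad and linear speed of each of cap, loupe, spool, lever below 0.02 m/s and angular speed of each of cap, loupe, spool, lever below 0.2 rad/s and horizontal distance between loupe_center and loupe_pad_top below 0.012 m and z of loupe_center in the frame of loupe_pad_top between 0.02 and 0.028 m and horizontal distance between spool_center and spool_pad_top below 0.012 m and z of spool_center in the frame of spool_pad_top between 0.018 and 0.026 m and horizontal distance between lever_center and lever_pad_top below 0.012 m and z of lever_center in the frame of lever_pad_top between 0.003 and 0.011 m and angle between the x axis of lever_center and the x axis of lever_pad_top, either way round below 0.26 rad and (angle between the x axis of loupe_center and the x axis of loupe_pad_top, either way round below 0.26 rad or angle between the x axis of loupe_center and the y axis of loupe_pad_top, either way round below 0.26 rad)); the robot touches nothing.
It fails at once if the film can is shifted more than 15 mm or knocked over (distance of film_can_center from where it was at the start of the episode above 0.015 m or angle between film_can_center's own z axis and vertical above 0.4 rad).
It fails at once if the film cassette is shifted more than 15 mm or knocked over (distance of cassette_center from where it was at the start of the episode above 0.015 m or angle between cassette_center's own z axis and vertical above 0.4 rad).
It also fails if it takes over 96 s, if anything falls off the work surface, if the arm or the gripper's body presses on something with over 40 N, if the wrist force passes 120 N, or if a joint passes its speed limit or range.

### The arm

A 6-joint arm with a two-finger parallel gripper is mounted at the origin on the work surface. World frame = base frame: x ahead of the robot, y to its left, z up, the work surface at z = 0. Lengths are in m, angles in rad, forces in N, time in s.
With the tool pointing down it reaches from about 0.3 to 1 m from the base axis. Payload 5.1 kg.
Tool frame: the origin (TCP) lies at the very end of the fingers, on their centre line; the grasp point (between the pads) lies 19 mm behind it; z points along the fingers, y is the line along which they close (so a half turn about z gives the same grasp; the last joint's range is limited). The gripper opens to 95 mm and grips with 3 to 60 N. Pads are 20 mm wide; open, the fingers measure 119 mm over their backs; the gripper's body (75 mm by 180 mm) begins 59 mm behind the grasp point.
Start: joints at [-1.413, 0.124, 1.65, -0, 1.367, -0.083], TCP at [0.155, -0.631, 0.215] pointing down, gripper open.
Joint ranges: [-2.61, 2.61], [-1.02, 2.33], [0.03, 2.71], [-1.35, 4.49], [0.32, 2.68], [-2.91, 2.91]. Speed limits (rad/s): [2.57, 2.57, 3.14, 3.14, 3.14, 3.14].

### API

Orientations are given as a rotation vector (axis times angle).
In Python, from rig import robot gives the robot as it stands.
- The arm moves only by the shell command python3 -m handwheel 'ROWS' [FORCE]. ROWS is JSON, a list of rows, each an object with "delta_pos": the shift along the tool's x, y, z in mm, a list of three; "turn": the turn, a rotation vector about the tool's x, y, z in rad, a list of three; "gripper": the gripper's target within -1 to 1 (shut at 1, half-way at 0, fully open at -1). A call has 1 to 20 rows; each row is the pose to reach, as a shift and turn from the pose commanded when the call began, along the tool's axes at that moment; what a row does not reach only later rows make up. A row lasts 1/10 s, in which the tool goes at most 50 mm and 8.59 degrees, less where a joint would pass 70% of its speed; a pose out of reach is approached as far as the arm can. A call with a gripper value outside its range is refused whole. The fingers move at their own pace and stop on an object; FORCE is the grip in N (left out, the last holds). Time passes only in rows, so rows that repeat a pose let the fingers close. It gives the time, the measured TCP pose, the force, the opening and the grip force at its end, in the units of the state.
- robot.observe(): the state, without advancing time (a new reading comes with each control period).
- robot.grab_frame(name): name is "scene" or "side" or "wrist"; returns the picture (400x640x3 uint8, red, green, blue); there is no depth.
- robot.camera_model(name): a dict with "camera_matrix" (3x3 intrinsics, pixels), "distortion" ([k1, k2, p1, p2, k3] as OpenCV has them; the pictures are not rectified), "R" (3x3) and "t" (3): a world point X has camera coordinates R X + t; the wrist camera has in their place "mount" (4x4, takes a point from camera to tool coordinates, whose origin is the TCP and whose axes are the flange's). Camera axes: x right, y down, z forward; pixel columns grow to the right and rows downward; lengths in m; the calibration is good to about 2 mm. A picture is of the moment at which its call begins: read the wrist's pose just before it. camera_model takes no time and is no camera call.
- robot.hand_in(): hands the job in; it is judged then, once.
The state is a dict: "time": time; "joint_positions": joint angles; "dq": joint speeds; "tau": joint torques, N m; "ee_pos": TCP position; "eef_rot": TCP orientation; "contact_force": force on the tool from outside, world axes, zero at the start; "moment": the same for the moment, N m; "width": finger opening in m; "grip_force": force on a finger pad.
Only numpy, scipy, OpenCV 4.12 (cv2) and the standard library are available. Lean on these libraries where they do the work, as an engineer would, in place of code of your own. Each camera call takes 0.05 s, during which the arm holds its last target. There are 200 camera calls.

## Working session

There is one attempt and no reset: what is moved stays moved. The work goes in short steps, Python scripts to look and compute and a shell command to move; the robot and the scene stay as the last step left them, time stands still between calls to the robot, and variables do not carry over. Pictures are saved under pics/ and viewed, at most 14 in all, crops included, and the job is handed in when it is done.

```bash
mkdir -p pics; ls; python3 - <<'E'
from rig import robot
import cv2,numpy as np
s=robot.observe(); print(s)
for n in ["scene","side","wrist"]:
    m=robot.camera_model(n); print(n,{k:np.round(v,4).tolist() for k,v in m.items() if k!="name"})
    cv2.imwrite(f"pics/{n}0.png",cv2.cvtColor(robot.grab_frame(n),cv2.COLOR_RGB2BGR))
E
```

```text
pics
{'time': 0.0, 'joint_positions': array([-1.41259935e+00,  1.24510784e-01,  1.65169123e+00, -8.15517167e-06,
        1.36747365e+00, -8.25832983e-02]), 'dq': array([-0.00036128, -0.00062411,  0.00036599, -0.0008591 , -0.00018348,
       -0.00035522]), 'tau': array([ 9.67007072e-04, -4.17604887e+01, -3.59932709e+01,  7.73567241e-02,
        4.90213127e-02, -1.59210663e-04]), 'ee_pos': array([ 0.15487721, -0.63061366,  0.21337318]), 'eef_rot': array([-3.11678688e+00, -3.77056424e-01,  1.36118415e-04]), 'contact_force': array([-0.10311287, -0.03432418,  0.0903028 ]), 'moment': array([ 0.05370435, -0.01226464, -0.03398358]), 'grip_force': 0.0, 'width': 0.09493327709936583}
scene {'camera_matrix': [[448.5162, 0.0, 320.4069], [0.0, 448.5162, 199.4573], [0.0, 0.0, 1.0]], 'distortion': [-0.1018, 0.0, 0.0, 0.0, 0.0], 'R': [[-0.2192, 0.9757, 0.0058], [0.8, 0.1831, -0.5714], [-0.5585, -0.1205, -0.8207]], 't': [0.1252, -0.3795, 1.185]}
side {'camera_matrix': [[440.8084, 0.0, 318.2067], [0.0, 440.8084, 193.5521], [0.0, 0.0, 1.0]], 'distortion': [-0.0463, 0.0, 0.0, 0.0, 0.0], 'R': [[0.98, -0.1992, -0.0017], [-0.0972, -0.4707, -0.8769], [0.1738, 0.8595, -0.4806]], 't': [-0.5338, 0.1121, 0.9128]}
wrist {'camera_matrix': [[303.1804, 0.0, 313.8579], [0.0, 303.1804, 197.8928], [0.0, 0.0, 1.0]], 'distortion': [-0.0334, 0.0, 0.0, 0.0, 0.0], 'mount': [[-0.0004, -0.9602, -0.2792, 0.0788], [1.0, -0.0002, -0.0008, 0.0007], [0.0007, -0.2792, 0.9602, -0.1701], [0.0, 0.0, 0.0, 1.0]]}
```

View pics/scene0.png

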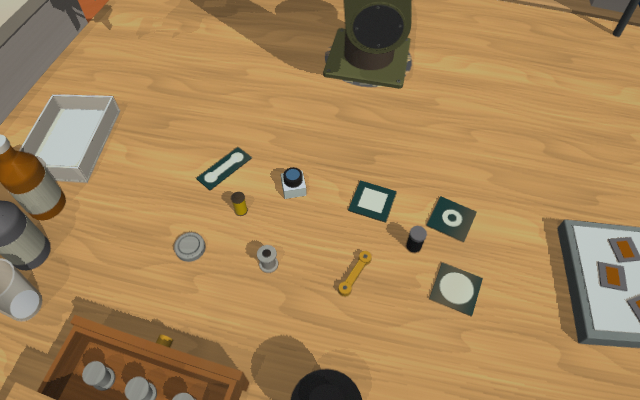

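View pics/side0.png

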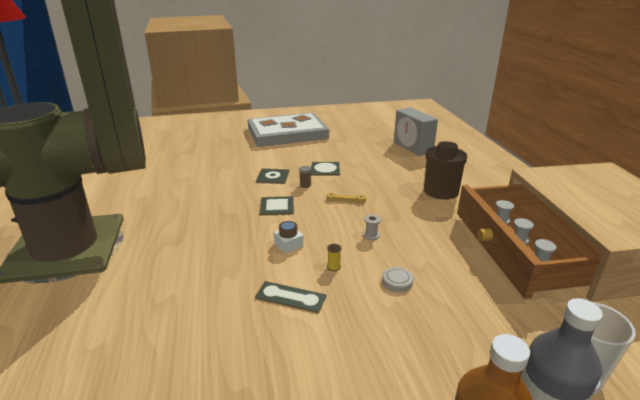

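The scene view shows everything. The pads are at lever (224,167), loupe (373,200), spool (452,217) and cap (457,289). The cap is at (189,245), the loupe top at (293,175) and the spool top at (267,253). The lever runs (365,257)–(345,289), the can top is at (417,233) and the cassette top at (238,197).

```bash
cat > h.py <<'E'
import cv2,numpy as np
from rig import robot
from scipy.spatial.transform import Rotation as Ro
def pose(n):
    m=robot.camera_model(n)
    if n!="wrist":
        R=np.array(m["R"]);return m,R.T,-R.T@np.array(m["t"])
    s=robot.observe();Rt=Ro.from_rotvec(s["eef_rot"]).as_matrix();M=np.array(m["mount"])
    return m,Rt@M[:3,:3],Rt@M[:3,3]+s["ee_pos"]
def cast(cam,px,z):
    m,R,c=cam
    u=cv2.undistortPoints(np.array(px,float).reshape(-1,1,2),np.array(m["camera_matrix"]),np.array(m["distortion"])).reshape(-1,2)
    d=np.c_[u,np.ones(len(u))]@R.T
    return c+d*((z-c[2])/d[:,2])[:,None]
def project(cam,X):
    m,R,c=cam
    return cv2.projectPoints(np.array(X,float).reshape(-1,3),cv2.Rodrigues(R.T)[0],-R.T@c,np.array(m["camera_matrix"]),np.array(m["distortion"]))[0].reshape(-1,2)
def shot(n,name):
    cam=pose(n);im=cv2.cvtColor(robot.grab_frame(n),cv2.COLOR_RGB2BGR);cv2.imwrite(f"pics/{name}.png",im);return cam,im
def blob(mask,near,r=60):
    "contour whose centroid is nearest to a pixel"
    cs,_=cv2.findContours(mask.astype(np.uint8),cv2.RETR_EXTERNAL,cv2.CHAIN_APPROX_NONE)
    cs=[c for c in cs if cv2.contourArea(c)>15]
    f=lambda c:np.hypot(*(c.reshape(-1,2).mean(0)-near))
    c=min(cs,key=f);return c.reshape(-1,2)
def rect(cam,c,z):
    "min-area rectangle of contour on plane z: centre, sides, yaw of long side (mm, rad)"
    P=(cast(cam,c,z)[:,:2]*1000).astype(np.float32)
    (x,y),(w,h),a=cv2.minAreaRect(P)
    if w<h:w,h,a=h,w,a+90
    return np.round([x,y,w,h],1).tolist(),round(float(np.deg2rad((a+90)%180-90)),3)
E
python3 - <<'E'
from h import *
cam=pose("scene");im=cv2.imread("pics/scene0.png");hsv=cv2.cvtColor(im,cv2.COLOR_BGR2HSV)
w=(hsv[...,1]<60)&(hsv[...,2]>150)
for n,p in dict(lever=(224,167),loupe=(373,200),spool=(452,217),cap=(457,289)).items(): print(n,"pad",rect(cam,blob(w,p),.005))
g=(hsv[...,1]<60)
print("cap",rect(cam,blob(g,(189,245)),.010))
y=(hsv[...,1]>165)&(hsv[...,2]>90)
print("lever",rect(cam,blob(y,(355,272)),.010))
for n,p,z in [("loupe",(292.5,175),.048),("spool",(267,252),.044),("can",(417.5,232),.05),("cass",(238,197),.051)]:
    print(n,cast(cam,p,z).round(3))
E
```

```text
lever pad ([445.1, -242.6, 100.2, 27.6], -0.528)
loupe pad ([459.1, 83.8, 50.1, 49.4], -0.142)
spool pad ([466.5, 246.1, 38.5, 35.7], -1.348)
cap pad ([617.7, 263.2, 60.4, 59.0], 0.078)
cap ([647.3, -238.7, 59.4, 58.5], -1.337)
lever ([629.8, 77.1, 101.0, 24.0], -0.347)
loupe [[ 0.466 -0.081  0.048]]
spool [[ 0.642 -0.082  0.044]]
can [[0.544 0.176 0.05 ]]
cass [[ 0.544 -0.169  0.051]]
```

```bash
python3 -m handwheel '[{"delta_pos":[40,-29,-37],"turn":[0,0,0.1],"gripper":-1},{"delta_pos":[80,-58,-37],"turn":[0,0,0.2],"gripper":-1},{"delta_pos":[120,-87,-37],"turn":[0,0,0.241],"gripper":-1},{"delta_pos":[160,-116,-37],"turn":[0,0,0.241],"gripper":-1},{"delta_pos":[200,-145,-37],"turn":[0,0,0.241],"gripper":-1},{"delta_pos":[240,-174,-37],"turn":[0,0,0.241],"gripper":-1},{"delta_pos":[280,-203,-37],"turn":[0,0,0.241],"gripper":-1},{"delta_pos":[320,-232,-37],"turn":[0,0,0.241],"gripper":-1},{"delta_pos":[360,-261,-37],"turn":[0,0,0.241],"gripper":-1},{"delta_pos":[400,-290,-37],"turn":[0,0,0.241],"gripper":-1},{"delta_pos":[440,-319,-37],"turn":[0,0,0.241],"gripper":-1},{"delta_pos":[480,-345,-37],"turn":[0,0,0.241],"gripper":-1},{"delta_pos":[506,-361,-37],"turn":[0,0,0.241],"gripper":-1},{"delta_pos":[506,-361,-37],"turn":[0,0,0.241],"gripper":-1},{"delta_pos":[506,-361,-37],"turn":[0,0,0.241],"gripper":-1},{"delta_pos":[506,-361,-37],"turn":[0,0,0.241],"gripper":-1}]' 25
python3 - <<'E'
from h import *
shot("wrist","w1")
s=robot.observe();print(s["time"],s["ee_pos"],s["eef_rot"])
E
```

```text
time: 1.75
ee_pos: [0.5596, -0.1607, 0.2514]
eef_rot: [3.141, -0.002, -0.001]
contact_force: [-0.5, -0.8, -0.1]
width: 0.095
grip_force: 0.0
1.8 [ 0.55954225 -0.16092834  0.25149402] [ 3.14148672e+00 -2.71057499e-03 -7.11799511e-04]
```

View pics/w1.png

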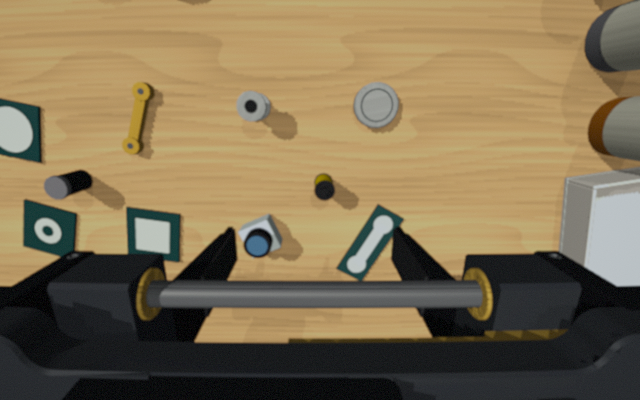

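The wrist view shows the cap (377,105), spool top (250,106), lever (143,90)–(131,146), loupe lens (258,243) with its foot corner at about (268,216), lever pad outline (371,245), and loupe pad (154,235).

```bash
python3 - <<'E'
from h import *
cam=pose("wrist");im=cv2.imread("pics/w1.png");hsv=cv2.cvtColor(im,cv2.COLOR_BGR2HSV)
w=(hsv[...,1]<50)&(hsv[...,2]>150)
for n,p in dict(lever=(371,245),loupe=(154,235)).items(): print(n,"pad",rect(cam,blob(w,p),.005))
g=(hsv[...,1]<60)&(hsv[...,2]>80)
print("cap",rect(cam,blob(g,(377,105)),.012))
y=(hsv[...,1]>150)&(hsv[...,2]>110)
print("lever",rect(cam,blob(y,(137,117)),.012))
for n,p,z in [("loupe",(258,243),.048),("spool",(251,106),.044),("can",(56,187),.05),("cass",(324,189),.051)]:
    print(n,cast(cam,p,z).round(3))
a=cv2.resize(im[200:265,220:300],None,fx=6,fy=6,interpolation=2)
s=cv2.imread("pics/scene0.png")[155:210,265:325]; s=cv2.resize(s,None,fx=6,fy=6,interpolation=2)
h=max(a.shape[0],s.shape[0]);o=np.zeros((h,a.shape[1]+s.shape[1]-50,3),np.uint8)
o=np.zeros((h,a.shape[1]+s.shape[1],3),np.uint8);o[:a.shape[0],:a.shape[1]]=a;o[:s.shape[0],a.shape[1]:]=s;o=o[:, :800]
cv2.imwrite("pics/l1.png",o)
E
```

```text
lever pad ([444.2, -244.4, 102.0, 28.6], -0.52)
loupe pad ([458.7, 81.5, 50.8, 50.7], 1.432)
cap ([644.7, -242.1, 57.4, 56.2], -1.568)
lever ([629.1, 75.0, 96.7, 23.3], -0.344)
loupe [[ 0.467 -0.086  0.048]]
spool [[ 0.643 -0.086  0.044]]
can [[0.546 0.173 0.05 ]]
cass [[ 0.542 -0.174  0.051]]
```

View pics/l1.png

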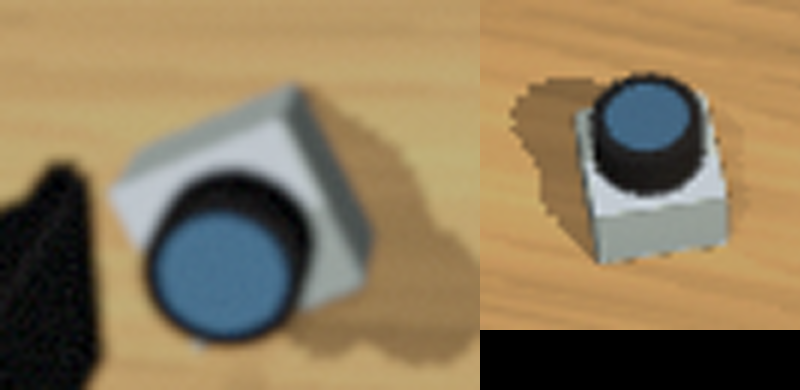

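```bash
python3 - <<'E'
from h import *
cam=pose("wrist")
P=cast(cam,[(238.7,231.3),(267.5,220.8),(279.7,247.5)],.03)[:,:2]*1000
S=cast(pose("scene"),[(265+120/6,155+215/6),(265+247/6,155+195/6)],.03)[:,:2]*1000
for a,b in [(P[0],P[1]),(P[1],P[2]),(S[0],S[1])]:
    d=b-a;print(np.hypot(*d),((np.arctan2(d[1],d[0])+np.pi/4)%(np.pi/2))-np.pi/4)
print((P[0]+P[2])/2)
E
python3 -m handwheel '[{"delta_pos":[25,22,30],"turn":[0,0,0],"gripper":-1},{"delta_pos":[50,46,60],"turn":[0,0,0],"gripper":-1},{"delta_pos":[75,68,90],"turn":[0,0,0],"gripper":-1},{"delta_pos":[86,79,130],"turn":[0,0,0],"gripper":-1},{"delta_pos":[86,79,170],"turn":[0,0,0],"gripper":-1},{"delta_pos":[86,79,200],"turn":[0,0,0],"gripper":-1},{"delta_pos":[86,79,225],"turn":[0,0,0],"gripper":-1},{"delta_pos":[86,79,240],"turn":[0,0,0],"gripper":-1},{"delta_pos":[86,79,247],"turn":[0,0,0],"gripper":-1},{"delta_pos":[86,79,247],"turn":[0,0,0],"gripper":-1},{"delta_pos":[86,79,247],"turn":[0,0,0],"gripper":1},{"delta_pos":[86,79,247],"turn":[0,0,0],"gripper":1},{"delta_pos":[86,79,247],"turn":[0,0,0],"gripper":1},{"delta_pos":[86,79,247],"turn":[0,0,0],"gripper":1},{"delta_pos":[86,79,247],"turn":[0,0,0],"gripper":1},{"delta_pos":[86,79,247],"turn":[0,0,0],"gripper":1},{"delta_pos":[86,79,247],"turn":[0,0,0],"gripper":1},{"delta_pos":[86,79,247],"turn":[0,0,0],"gripper":1}]' 20
```

```text
43.80257617202122 0.36319985598224136
43.131530541854914 0.3658906142928524
42.947979873985936 0.41849123854215176
[463.78645384 -84.65034918]
time: 3.6
ee_pos: [0.6465, -0.2391, 0.005]
eef_rot: [3.141, -0.0, 0.001]
contact_force: [0.0, 0.3, 2.7]
width: 0.0571
grip_force: 20.0
```

```bash
python3 -m handwheel '[{"delta_pos":[0,0,-25],"turn":[0,0,0],"gripper":1},{"delta_pos":[0,0,-60],"turn":[0,0,0],"gripper":1},{"delta_pos":[0,-15,-95],"turn":[0,0,0],"gripper":1},{"delta_pos":[-5,-50,-115],"turn":[0,0,0],"gripper":1},{"delta_pos":[-8,-90,-115],"turn":[0,0,0],"gripper":1},{"delta_pos":[-11,-130,-115],"turn":[0,0,0],"gripper":1},{"delta_pos":[-14,-170,-115],"turn":[0,0,0],"gripper":1},{"delta_pos":[-17,-210,-115],"turn":[0,0,0],"gripper":1},{"delta_pos":[-19,-250,-115],"turn":[0,0,0],"gripper":1},{"delta_pos":[-21,-290,-115],"turn":[0,0,0],"gripper":1},{"delta_pos":[-23,-330,-115],"turn":[0,0,0],"gripper":1},{"delta_pos":[-25,-370,-115],"turn":[0,0,0],"gripper":1},{"delta_pos":[-27,-410,-115],"turn":[0,0,0],"gripper":1},{"delta_pos":[-28,-450,-115],"turn":[0,0,0],"gripper":1},{"delta_pos":[-28,-480,-115],"turn":[0,0,0],"gripper":1},{"delta_pos":[-28,-495,-115],"turn":[0,0,0],"gripper":1},{"delta_pos":[-28,-501,-115],"turn":[0,0,0],"gripper":1},{"delta_pos":[-28,-501,-115],"turn":[0,0,0],"gripper":1},{"delta_pos":[-28,-501,-115],"turn":[0,0,0],"gripper":1}]'
python3 - <<'E'
from h import *
shot("wrist","w2")
E
```

```text
time: 5.5
ee_pos: [0.6185, 0.2607, 0.1195]
eef_rot: [3.141, -0.002, -0.001]
contact_force: [-0.4, -1.1, 0.1]
width: 0.0573
grip_force: 20.0
```

View pics/w2.png

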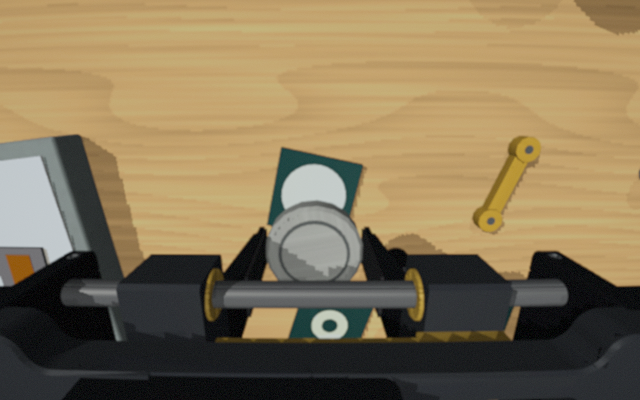

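The cap is held with its top at (314,244). The cap pad disc is partly hidden, with its left edge near 280, right edge near 347 and top at 163. The spool ring is at (329,324).

```bash
python3 - <<'E'
from h import *
cam=pose("wrist");im=cv2.imread("pics/w2.png");hsv=cv2.cvtColor(im,cv2.COLOR_BGR2HSV)
w=((hsv[...,1]<50)&(hsv[...,2]>195)).astype(np.uint8)
c=blob(w,(314,185));c=c[c[:,1]<198]
P=(cast(cam,c,.005)[:,:2]*1000).astype(np.float32)
A=np.c_[2*P,np.ones(len(P))];s=np.linalg.lstsq(A,(P**2).sum(1),rcond=None)[0];print("cap pad",s[:2],2*np.sqrt(s[2]+s[0]**2+s[1]**2))
c=blob((hsv[...,1]<60)&(hsv[...,2]>80),(314,244));print("cap",rect(cam,c,.1285))
print("spool pad",cast(cam,(329.5,324),.005))
E
```

```text
cap pad [616.62388106 260.54498396] 59.722968455251
cap ([634.6, 259.8, 71.0, 55.7], -0.002)
spool pad [[0.46749694 0.24280183 0.005     ]]
```

```bash
python3 -m handwheel '[{"delta_pos":[-1.5,0,30],"turn":[0,0,0],"gripper":1},{"delta_pos":[-1.5,0,60],"turn":[0,0,0],"gripper":1},{"delta_pos":[-1.5,0,85],"turn":[0,0,0],"gripper":1},{"delta_pos":[-1.5,0,100],"turn":[0,0,0],"gripper":1},{"delta_pos":[-1.5,0,106],"turn":[0,0,0],"gripper":1},{"delta_pos":[-1.5,0,109],"turn":[0,0,0],"gripper":1},{"delta_pos":[-1.5,0,109],"turn":[0,0,0],"gripper":1},{"delta_pos":[-1.5,0,109],"turn":[0,0,0],"gripper":1},{"delta_pos":[-1.5,0,109],"turn":[0,0,0],"gripper":-1},{"delta_pos":[-1.5,0,109],"turn":[0,0,0],"gripper":-1},{"delta_pos":[-1.5,0,109],"turn":[0,0,0],"gripper":-1},{"delta_pos":[-1.5,0,109],"turn":[0,0,0],"gripper":-1},{"delta_pos":[-1.5,0,109],"turn":[0,0,0],"gripper":-1},{"delta_pos":[-1.5,0,80],"turn":[0,0,0],"gripper":-1},{"delta_pos":[-1.5,0,40],"turn":[0,0,0],"gripper":-1},{"delta_pos":[-1.5,0,0],"turn":[0,0,0],"gripper":-1},{"delta_pos":[-1.5,0,0],"turn":[0,0,0],"gripper":-1}]'
```

```text
time: 7.25
ee_pos: [0.6213, 0.2635, 0.128]
eef_rot: [-3.137, 0.0, -0.02]
contact_force: [1.1, 0.4, 0.4]
width: 0.0952
grip_force: 0.0
```

```bash
python3 -m handwheel '[{"delta_pos":[0,0,0],"turn":[0,0,0],"gripper":-1},{"delta_pos":[0,0,0],"turn":[0,0,0],"gripper":-1}]'; python3 - <<'E'
from h import *
cam,im=shot("scene","s2")
w=shot("wrist","w3")[1]
cv2.imwrite("pics/c3.png",np.hstack([cv2.resize(im[190:330,320:500],None,fx=2.2,fy=2.2,interpolation=2)[:300],w[:300,200:600]]))
E
```

```text
time: 7.45
ee_pos: [0.6159, 0.2617, 0.118]
eef_rot: [3.141, -0.0, -0.004]
contact_force: [0.4, 0.4, 0.2]
width: 0.0952
grip_force: 0.0
```

View pics/c3.png

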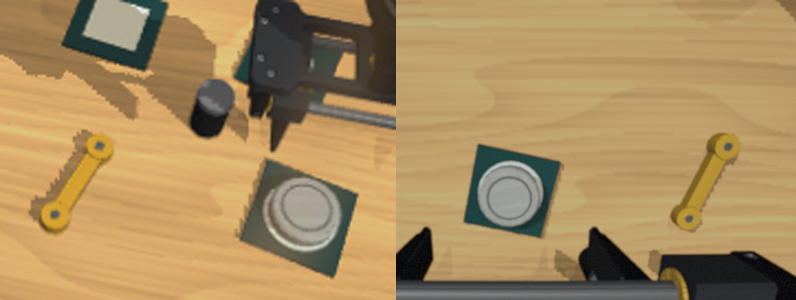

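```bash
python3 -m handwheel '[{"delta_pos":[3,30,0],"turn":[0,0,0.1],"gripper":-1},{"delta_pos":[5,65,0],"turn":[0,0,0.2],"gripper":-1},{"delta_pos":[7,100,0],"turn":[0,0,0.3],"gripper":-1},{"delta_pos":[9,135,0],"turn":[0,0,0.345],"gripper":-1},{"delta_pos":[11,165,10],"turn":[0,0,0.345],"gripper":-1},{"delta_pos":[13,180,30],"turn":[0,0,0.345],"gripper":-1},{"delta_pos":[13,186,55],"turn":[0,0,0.345],"gripper":-1},{"delta_pos":[13,186,80],"turn":[0,0,0.345],"gripper":-1},{"delta_pos":[13,186,100],"turn":[0,0,0.345],"gripper":-1},{"delta_pos":[13,186,110],"turn":[0,0,0.345],"gripper":-1},{"delta_pos":[13,186,115],"turn":[0,0,0.345],"gripper":-1},{"delta_pos":[13,186,115],"turn":[0,0,0.345],"gripper":1},{"delta_pos":[13,186,115],"turn":[0,0,0.345],"gripper":1},{"delta_pos":[13,186,115],"turn":[0,0,0.345],"gripper":1},{"delta_pos":[13,186,115],"turn":[0,0,0.345],"gripper":1},{"delta_pos":[13,186,115],"turn":[0,0,0.345],"gripper":1},{"delta_pos":[13,186,115],"turn":[0,0,0.345],"gripper":1},{"delta_pos":[13,186,115],"turn":[0,0,0.345],"gripper":1},{"delta_pos":[13,186,115],"turn":[0,0,0.345],"gripper":1},{"delta_pos":[13,186,115],"turn":[0,0,0.345],"gripper":1}]' 25
```

```text
time: 9.55
ee_pos: [0.6298, 0.076, 0.0046]
eef_rot: [-3.095, 0.54, 0.0]
contact_force: [-0.3, -0.3, 0.4]
width: 0.0285
grip_force: 0.0
```

```bash
python3 -m handwheel '[{"delta_pos":[0,0,0],"turn":[0,0,0],"gripper":1},{"delta_pos":[0,0,0],"turn":[0,0,0],"gripper":1},{"delta_pos":[0,0,0],"turn":[0,0,0],"gripper":1},{"delta_pos":[0,0,0],"turn":[0,0,0],"gripper":1},{"delta_pos":[0,0,0],"turn":[0,0,0],"gripper":1},{"delta_pos":[0,0,-15],"turn":[0,0,0],"gripper":1},{"delta_pos":[0,0,-40],"turn":[0,0,0],"gripper":1},{"delta_pos":[0,0,-70],"turn":[0,0,0],"gripper":1},{"delta_pos":[0,0,-95],"turn":[0,0,0],"gripper":1},{"delta_pos":[0,0,-110],"turn":[0,0,0],"gripper":1},{"delta_pos":[0,0,-115],"turn":[0,0,0],"gripper":1},{"delta_pos":[0,0,-115],"turn":[0,0,0],"gripper":1},{"delta_pos":[0,0,-115],"turn":[0,0,0],"gripper":1}]'
```

```text
time: 10.85
ee_pos: [0.6288, 0.076, 0.1181]
eef_rot: [3.094, -0.539, -0.004]
contact_force: [0.7, -0.6, -1.6]
width: 0.014
grip_force: 25.0
```

```bash
python3 -m handwheel '[{"delta_pos":[-4,20,0],"turn":[0,0,0.06],"gripper":1},{"delta_pos":[-10,55,0],"turn":[0,0,0.12],"gripper":1},{"delta_pos":[-16,90,0],"turn":[0,0,0.18],"gripper":1},{"delta_pos":[-22,125,0],"turn":[0,0,0.18],"gripper":1},{"delta_pos":[-29,160,0],"turn":[0,0,0.18],"gripper":1},{"delta_pos":[-35,195,0],"turn":[0,0,0.18],"gripper":1},{"delta_pos":[-41,230,0],"turn":[0,0,0.18],"gripper":1},{"delta_pos":[-47,265,0],"turn":[0,0,0.18],"gripper":1},{"delta_pos":[-54,300,0],"turn":[0,0,0.18],"gripper":1},{"delta_pos":[-60,335,0],"turn":[0,0,0.18],"gripper":1},{"delta_pos":[-64,355,0],"turn":[0,0,0.18],"gripper":1},{"delta_pos":[-65,363,0],"turn":[0,0,0.18],"gripper":1},{"delta_pos":[-65,363,30],"turn":[0,0,0.18],"gripper":1},{"delta_pos":[-65,363,60],"turn":[0,0,0.18],"gripper":1},{"delta_pos":[-65,363,80],"turn":[0,0,0.18],"gripper":1},{"delta_pos":[-65,363,90],"turn":[0,0,0.18],"gripper":1},{"delta_pos":[-65,363,90],"turn":[0,0,0.18],"gripper":1}]'
python3 - <<'E'
from h import *
cv2.imwrite("pics/w4.png",shot("wrist","x")[1])
E
```

```text
time: 12.55
ee_pos: [0.4446, -0.2421, 0.0274]
eef_rot: [-3.032, 0.814, 0.007]
contact_force: [0.0, 0.3, -0.8]
width: 0.0135
grip_force: 25.0
```

View pics/w4.png

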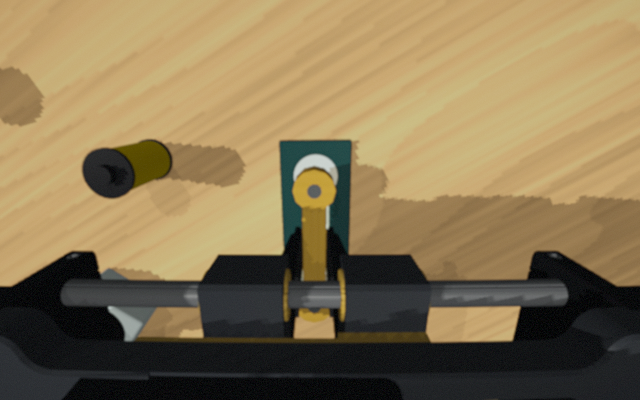

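The lever is in line with its outline, its boss at (315,190) against the white disc at (316,172), which sits lower in depth. I'll lower and release it.

```bash
python3 -m handwheel '[{"delta_pos":[0,0,8],"turn":[0,0,0],"gripper":1},{"delta_pos":[0,0,14],"turn":[0,0,0],"gripper":1},{"delta_pos":[0,0,17],"turn":[0,0,0],"gripper":1},{"delta_pos":[0,0,17],"turn":[0,0,0],"gripper":1},{"delta_pos":[0,0,17],"turn":[0,0,0],"gripper":1},{"delta_pos":[0,0,17],"turn":[0,0,0],"gripper":-1},{"delta_pos":[0,0,17],"turn":[0,0,0],"gripper":-1},{"delta_pos":[0,0,17],"turn":[0,0,0],"gripper":-1},{"delta_pos":[0,0,17],"turn":[0,0,0],"gripper":-1},{"delta_pos":[0,0,17],"turn":[0,0,0],"gripper":-1},{"delta_pos":[0,0,17],"turn":[0,0,0],"gripper":-1},{"delta_pos":[0,0,17],"turn":[0,0,0],"gripper":-1},{"delta_pos":[0,0,0],"turn":[0,0,0],"gripper":-1},{"delta_pos":[0,0,-30],"turn":[0,0,0],"gripper":-1},{"delta_pos":[0,0,-60],"turn":[0,0,0],"gripper":-1},{"delta_pos":[0,0,-85],"turn":[0,0,0],"gripper":-1},{"delta_pos":[0,0,-95],"turn":[0,0,0],"gripper":-1},{"delta_pos":[0,0,-95],"turn":[0,0,0],"gripper":-1},{"delta_pos":[0,0,-95],"turn":[0,0,0],"gripper":-1}]'
python3 - <<'E'
from h import *
cam,im=shot("wrist","w5");hsv=cv2.cvtColor(im,cv2.COLOR_BGR2HSV)
y=((hsv[...,1]>150)&(hsv[...,2]>110)).astype(np.uint8)
y[240:]=0
cs,_=cv2.findContours(y,0,2);c=[c for c in cs if cv2.contourArea(c)>300]
for k in c:print(cv2.boundingRect(k),rect(cam,k.reshape(-1,2),.017))
s=robot.observe();print(s["ee_pos"],s["eef_rot"])
E
```

```text
time: 14.5
ee_pos: [0.4452, -0.2432, 0.1234]
eef_rot: [-3.033, 0.815, 0.003]
contact_force: [0.1, -0.4, -1.2]
width: 0.095
grip_force: 0.0
(302, 145, 24, 95) ([447.4, -244.0, 92.4, 22.7], -0.515)
[ 0.4449051  -0.24294237  0.12283809] [-3.03291417  0.81528203  0.00430916]
```

View pics/w5.png

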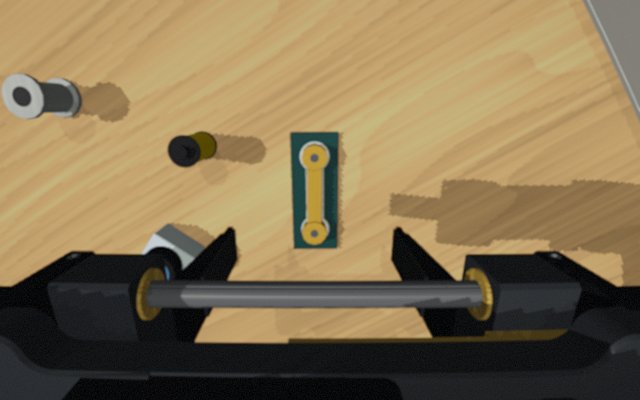

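The lever lies within 3 mm of its outline and its angle matches. The loupe is next.

```bash
python3 -m handwheel '[{"delta_pos":[-10,-25,0],"turn":[0,0,-0.14],"gripper":-1},{"delta_pos":[-20,-50,0],"turn":[0,0,-0.28],"gripper":-1},{"delta_pos":[-30,-75,0],"turn":[0,0,-0.42],"gripper":-1},{"delta_pos":[-41,-100,0],"turn":[0,0,-0.56],"gripper":-1},{"delta_pos":[-51,-125,0],"turn":[0,0,-0.7],"gripper":-1},{"delta_pos":[-61,-143,0],"turn":[0,0,-0.84],"gripper":-1},{"delta_pos":[-61,-148,0],"turn":[0,0,-0.895],"gripper":-1},{"delta_pos":[-61,-148,10],"turn":[0,0,-0.895],"gripper":-1},{"delta_pos":[-61,-148,35],"turn":[0,0,-0.895],"gripper":-1},{"delta_pos":[-61,-148,65],"turn":[0,0,-0.895],"gripper":-1},{"delta_pos":[-61,-148,90],"turn":[0,0,-0.895],"gripper":-1},{"delta_pos":[-61,-148,107],"turn":[0,0,-0.895],"gripper":-1},{"delta_pos":[-61,-148,115],"turn":[0,0,-0.895],"gripper":-1},{"delta_pos":[-61,-148,115],"turn":[0,0,-0.895],"gripper":1},{"delta_pos":[-61,-148,115],"turn":[0,0,-0.895],"gripper":1},{"delta_pos":[-61,-148,115],"turn":[0,0,-0.895],"gripper":1},{"delta_pos":[-61,-148,115],"turn":[0,0,-0.895],"gripper":1},{"delta_pos":[-61,-148,115],"turn":[0,0,-0.895],"gripper":1},{"delta_pos":[-61,-148,115],"turn":[0,0,-0.895],"gripper":1},{"delta_pos":[-61,-148,115],"turn":[0,0,-0.895],"gripper":1}]' 25
python3 -m handwheel '[{"delta_pos":[0,0,0],"turn":[0,0,0],"gripper":1},{"delta_pos":[0,0,0],"turn":[0,0,0],"gripper":1},{"delta_pos":[0,0,0],"turn":[0,0,0],"gripper":1}]'
```

```text
time: 16.55
ee_pos: [0.4675, -0.0849, 0.01]
eef_rot: [3.088, 0.578, 0.001]
contact_force: [0.2, 1.1, 0.2]
width: 0.0457
grip_force: 25.0
time: 16.85
ee_pos: [0.4675, -0.0849, 0.01]
eef_rot: [-3.088, -0.577, -0.0]
contact_force: [-2.0, 0.8, 3.1]
width: 0.0458
grip_force: 25.0
```

```bash
python3 -m handwheel '[{"delta_pos":[0,0,-15],"turn":[0,0,0],"gripper":1},{"delta_pos":[0,0,-40],"turn":[0,0,0],"gripper":1},{"delta_pos":[5,-15,-60],"turn":[0,0,0.05],"gripper":1},{"delta_pos":[13,-40,-70],"turn":[0,0,0.15],"gripper":1},{"delta_pos":[23,-70,-70],"turn":[0,0,0.26],"gripper":1},{"delta_pos":[33,-100,-70],"turn":[0,0,0.37],"gripper":1},{"delta_pos":[43,-130,-70],"turn":[0,0,0.47],"gripper":1},{"delta_pos":[50,-150,-70],"turn":[0,0,0.509],"gripper":1},{"delta_pos":[53,-159,-70],"turn":[0,0,0.509],"gripper":1},{"delta_pos":[53,-159,-60],"turn":[0,0,0.509],"gripper":1},{"delta_pos":[53,-159,-40],"turn":[0,0,0.509],"gripper":1},{"delta_pos":[53,-159,-30],"turn":[0,0,0.509],"gripper":1},{"delta_pos":[53,-159,-30],"turn":[0,0,0.509],"gripper":1},{"delta_pos":[53,-159,-30],"turn":[0,0,0.509],"gripper":1}]'
python3 - <<'E'
from h import *
cam,im=shot("wrist","w6");_,s=shot("side","sd6")
cv2.imwrite("pics/c6.png",np.hstack([im[100:400,120:520],cv2.resize(s[140:260,220:380],None,fx=2.5,fy=2.5)]))
E
```

```text
time: 18.25
ee_pos: [0.4591, 0.0818, 0.0394]
eef_rot: [3.134, -0.22, -0.001]
contact_force: [-0.3, -0.2, -1.3]
width: 0.0457
grip_force: 25.0
```

View pics/c6.png

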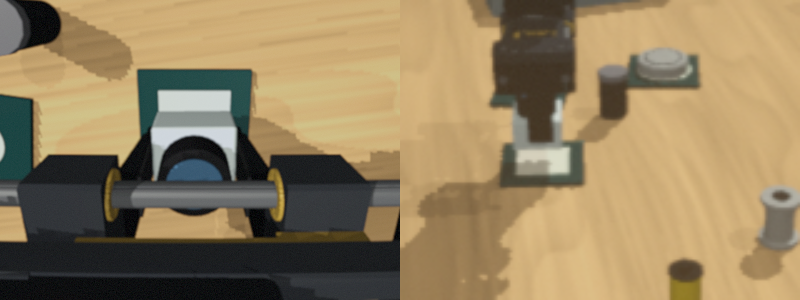

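The loupe is square over its outline, so I'll lower and release it.

```bash
python3 -m handwheel '[{"delta_pos":[0,0,10],"turn":[0,0,0],"gripper":1},{"delta_pos":[0,0,18],"turn":[0,0,0],"gripper":1},{"delta_pos":[0,0,22],"turn":[0,0,0],"gripper":1},{"delta_pos":[0,0,23.5],"turn":[0,0,0],"gripper":1},{"delta_pos":[0,0,23.5],"turn":[0,0,0],"gripper":1},{"delta_pos":[0,0,23.5],"turn":[0,0,0],"gripper":-1},{"delta_pos":[0,0,23.5],"turn":[0,0,0],"gripper":-1},{"delta_pos":[0,0,23.5],"turn":[0,0,0],"gripper":-1},{"delta_pos":[0,0,23.5],"turn":[0,0,0],"gripper":-1},{"delta_pos":[0,0,23.5],"turn":[0,0,0],"gripper":-1},{"delta_pos":[0,0,23.5],"turn":[0,0,0],"gripper":-1},{"delta_pos":[0,0,10],"turn":[0,0,0],"gripper":-1},{"delta_pos":[0,0,-15],"turn":[0,0,0],"gripper":-1},{"delta_pos":[0,0,-45],"turn":[0,0,0],"gripper":-1},{"delta_pos":[0,0,-75],"turn":[0,0,0],"gripper":-1},{"delta_pos":[0,0,-90],"turn":[0,0,0],"gripper":-1},{"delta_pos":[0,0,-90],"turn":[0,0,0],"gripper":-1},{"delta_pos":[0,0,-90],"turn":[0,0,0],"gripper":-1}]'
```

```text
time: 20.15
ee_pos: [0.4588, 0.0824, 0.1291]
eef_rot: [3.134, -0.219, -0.001]
contact_force: [0.7, -0.6, -0.6]
width: 0.0949
grip_force: 0.0
```

```bash
python3 -m handwheel '[{"delta_pos":[20,14,0],"turn":[0,0,0],"gripper":-1},{"delta_pos":[50,34,0],"turn":[0,0,0],"gripper":-1},{"delta_pos":[82,56,0],"turn":[0,0,0],"gripper":-1},{"delta_pos":[115,78,0],"turn":[0,0,0],"gripper":-1},{"delta_pos":[148,101,0],"turn":[0,0,0],"gripper":-1},{"delta_pos":[180,123,0],"turn":[0,0,0],"gripper":-1},{"delta_pos":[200,136,0],"turn":[0,0,0],"gripper":-1},{"delta_pos":[205,140,10],"turn":[0,0,0],"gripper":-1},{"delta_pos":[205,140,35],"turn":[0,0,0],"gripper":-1},{"delta_pos":[205,140,65],"turn":[0,0,0],"gripper":-1},{"delta_pos":[205,140,95],"turn":[0,0,0],"gripper":-1},{"delta_pos":[205,140,115],"turn":[0,0,0],"gripper":-1},{"delta_pos":[205,140,124],"turn":[0,0,0],"gripper":-1},{"delta_pos":[205,140,124],"turn":[0,0,0],"gripper":-1},{"delta_pos":[205,140,124],"turn":[0,0,0],"gripper":1},{"delta_pos":[205,140,124],"turn":[0,0,0],"gripper":1},{"delta_pos":[205,140,124],"turn":[0,0,0],"gripper":1},{"delta_pos":[205,140,124],"turn":[0,0,0],"gripper":1},{"delta_pos":[205,140,124],"turn":[0,0,0],"gripper":1},{"delta_pos":[205,140,124],"turn":[0,0,0],"gripper":1}]' 20
python3 -m handwheel '[{"delta_pos":[0,0,0],"turn":[0,0,0],"gripper":1},{"delta_pos":[0,0,0],"turn":[0,0,0],"gripper":1},{"delta_pos":[0,0,0],"turn":[0,0,0],"gripper":1},{"delta_pos":[0,0,0],"turn":[0,0,0],"gripper":1},{"delta_pos":[0,0,0],"turn":[0,0,0],"gripper":1},{"delta_pos":[0,0,-10],"turn":[0,0,0],"gripper":1},{"delta_pos":[0,0,-35],"turn":[0,0,0],"gripper":1},{"delta_pos":[0,0,-65],"turn":[0,0,0],"gripper":1},{"delta_pos":[0,0,-90],"turn":[0,0,0],"gripper":1},{"delta_pos":[0,0,-105],"turn":[0,0,0],"gripper":1},{"delta_pos":[0,0,-110],"turn":[0,0,0],"gripper":1},{"delta_pos":[0,0,-110],"turn":[0,0,0],"gripper":1},{"delta_pos":[0,0,-110],"turn":[0,0,0],"gripper":1}]'
python3 - <<'E'
from h import *
shot("wrist","w7")
E
```

```text
time: 22.15
ee_pos: [0.6429, -0.0847, 0.0059]
eef_rot: [3.134, -0.219, 0.001]
contact_force: [0.4, 0.4, 0.7]
width: 0.0522
grip_force: 0.0
time: 23.45
ee_pos: [0.6418, -0.0844, 0.114]
eef_rot: [-3.134, 0.218, 0.004]
contact_force: [0.7, 0.3, -1.2]
width: 0.0347
grip_force: 20.0
```

View pics/w7.png

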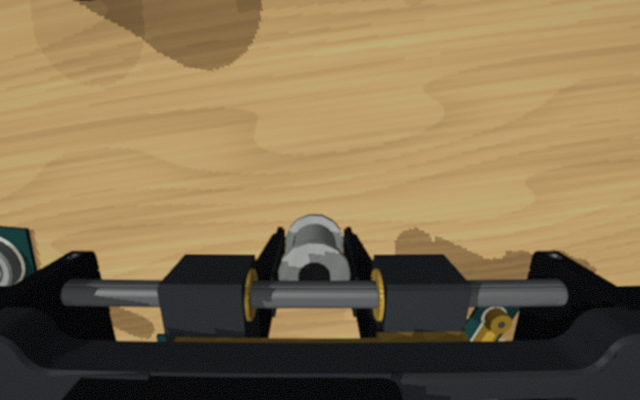

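```bash
python3 - <<'E'
from h import *
cam=pose("wrist");print(cast(cam,(315,263),.152),project(cam,[[.6418,-.0844,.152],[.6418,-.0844,.108]]))
print(cast(cam,[(347,230),(285,230),(315,214)],.108))
E
```

```text
[[ 0.64942559 -0.08665328  0.152     ]] [[312.6011703  277.32728798]
 [312.94220974 240.1321388 ]]
[[ 0.64565089 -0.10639391  0.108     ]
 [ 0.65101874 -0.06810373  0.108     ]
 [ 0.65889386 -0.08809207  0.108     ]]
```

The spool is held upright and centred, its lower front edge at (315,214), which gives a centre x of about 0.641.

```bash
python3 -m handwheel '[{"delta_pos":[-12,-16,0],"turn":[0,0,0],"gripper":1},{"delta_pos":[-32,-44,0],"turn":[0,0,0],"gripper":1},{"delta_pos":[-54,-75,0],"turn":[0,0,0],"gripper":1},{"delta_pos":[-76,-105,0],"turn":[0,0,0],"gripper":1},{"delta_pos":[-98,-135,0],"turn":[0,0,0],"gripper":1},{"delta_pos":[-120,-165,0],"turn":[0,0,0],"gripper":1},{"delta_pos":[-142,-196,0],"turn":[0,0,0],"gripper":1},{"delta_pos":[-164,-226,0],"turn":[0,0,0],"gripper":1},{"delta_pos":[-186,-256,0],"turn":[0,0,0],"gripper":1},{"delta_pos":[-206,-284,0],"turn":[0,0,0],"gripper":1},{"delta_pos":[-216,-298,0],"turn":[0,0,0],"gripper":1},{"delta_pos":[-219,-302,0],"turn":[0,0,0],"gripper":1},{"delta_pos":[-219,-302,15],"turn":[0,0,0],"gripper":1},{"delta_pos":[-219,-302,40],"turn":[0,0,0],"gripper":1},{"delta_pos":[-219,-302,60],"turn":[0,0,0],"gripper":1},{"delta_pos":[-219,-302,69],"turn":[0,0,0],"gripper":1},{"delta_pos":[-219,-302,69],"turn":[0,0,0],"gripper":1},{"delta_pos":[-219,-302,69],"turn":[0,0,0],"gripper":1}]'
python3 - <<'E'
from h import *
shot("wrist","w8")
E
```

```text
time: 25.3
ee_pos: [0.4682, 0.2444, 0.0467]
eef_rot: [-3.134, 0.22, -0.0]
contact_force: [0.5, 0.5, -1.0]
width: 0.0351
grip_force: 20.0
```

View pics/w8.png

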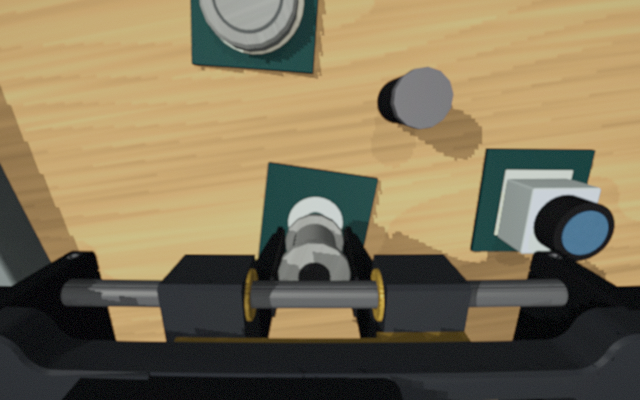

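The spool is centred over its ring, which spans columns 288–343. The can at (425,97) has not moved.

```bash
python3 -m handwheel '[{"delta_pos":[0,0,10],"turn":[0,0,0],"gripper":1},{"delta_pos":[0,0,22],"turn":[0,0,0],"gripper":1},{"delta_pos":[0,0,30],"turn":[0,0,0],"gripper":1},{"delta_pos":[0,0,34],"turn":[0,0,0],"gripper":1},{"delta_pos":[0,0,35.5],"turn":[0,0,0],"gripper":1},{"delta_pos":[0,0,35.5],"turn":[0,0,0],"gripper":1},{"delta_pos":[0,0,35.5],"turn":[0,0,0],"gripper":-1},{"delta_pos":[0,0,35.5],"turn":[0,0,0],"gripper":-1},{"delta_pos":[0,0,35.5],"turn":[0,0,0],"gripper":-1},{"delta_pos":[0,0,35.5],"turn":[0,0,0],"gripper":-1},{"delta_pos":[0,0,35.5],"turn":[0,0,0],"gripper":-1},{"delta_pos":[0,0,35.5],"turn":[0,0,0],"gripper":-1},{"delta_pos":[0,0,20],"turn":[0,0,0],"gripper":-1},{"delta_pos":[0,0,-5],"turn":[0,0,0],"gripper":-1},{"delta_pos":[0,0,-35],"turn":[0,0,0],"gripper":-1},{"delta_pos":[0,0,-65],"turn":[0,0,0],"gripper":-1},{"delta_pos":[0,0,-95],"turn":[0,0,0],"gripper":-1},{"delta_pos":[0,0,-110],"turn":[0,0,0],"gripper":-1},{"delta_pos":[0,0,-110],"turn":[0,0,0],"gripper":-1},{"delta_pos":[0,0,-110],"turn":[0,0,0],"gripper":-1}]'
python3 - <<'E'
from h import *
cam,im=shot("wrist","w9")
shot("scene","s9")
s=robot.observe();print(s["time"],s["ee_pos"])
E
```

```text
time: 27.35
ee_pos: [0.4674, 0.2447, 0.1561]
eef_rot: [3.134, -0.219, -0.001]
contact_force: [0.7, 0.6, -0.3]
width: 0.0951
grip_force: 0.0
27.45 [0.46663438 0.24432787 0.15455087]
```

View pics/w9.png

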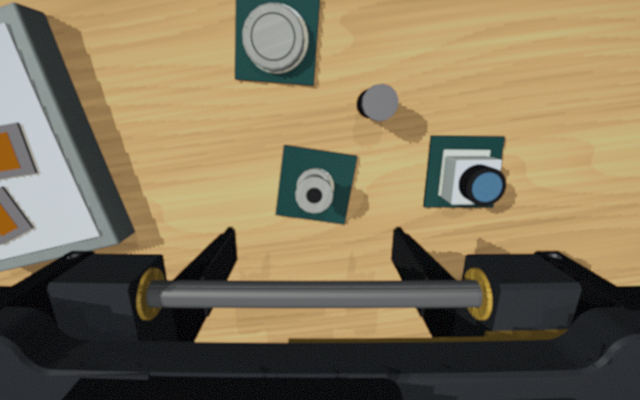

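Everything appears to stand on its pad. The spool bore is at (314,195), the cap at (275,38) and the loupe lens at (482,185). I'll check the offsets against the pad corners.

```bash
python3 - <<'E'
from h import *
cam=pose("wrist");im=cv2.imread("pics/w9.png");hsv=cv2.cvtColor(im,cv2.COLOR_BGR2HSV)
print("spool",cast(cam,(314.5,195),.049),"cap",cast(cam,(275,37.5),.019),"loupe",cast(cam,(483,185),.053))
q=cast(cam,[(284.5,146),(357,157.5),(346,223),(276.5,213)],.005);print("spoolpad",q.mean(0))
q=cast(cam,[(431.5,137),(504,137.5),(424.5,206.5)],.005);print("loupepad",(q[1]+q[2])/2,np.linalg.norm(q[1]-q[0]))
E
```

```text
spool [[0.46777282 0.24284946 0.049     ]] cap [[0.61301694 0.25898248 0.019     ]] loupe [[0.45661502 0.08580028 0.053     ]]
spoolpad [0.46527377 0.24136907 0.005     ]
loupepad [0.45752398 0.08155761 0.005     ] 0.07743474863177438
```

```bash
python3 -c "
from rig import robot
print(robot.hand_in())"
```

```text
the job is handed in; nothing more can be done
None
```

I placed the cap, loupe, spool core and lever upright on their own pads, each measured within about 5 mm of its outline's centre with the lever and loupe lined up, left the film can and cassette alone, and handed in at about 27 s of the 96 s limit; the hand-in gave no verdict.

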